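Latch the cold box

ROBOT

A 7-joint arm with a two-finger parallel gripper is mounted at the origin on the work surface. World frame = base frame: x ahead of the robot, y to its left, z up, the work surface at z = 0. Lengths are in m, angles in degrees, forces in N, time in s.
With the tool pointing down it reaches from about 0.425 to 0.875 m from the base axis. Payload 4.7 kg.
Tool frame: the origin (TCP) lies at the very end of the fingers, on their centre line; the grasp point (between the pads) lies 19 mm behind it; x points along the fingers, z is the direction in which the jaws open and shut, and the axes are right-handed (so a half turn about x gives the same grasp; the last joint's range is limited). The gripper opens to 87 mm and grips with 3 to 60 N. Pads are 19 mm wide; open, the fingers measure 117 mm over their backs; the gripper's body (75 mm by 190 mm) begins 51 mm behind the grasp point.
Start: joints at [-73.505, 18.392, -4.016, 83.108, 1.295, 78.541, -3.26], TCP at [0.176, 0.626, 0.223] pointing down, gripper open.
Joint ranges: [-163.93, 163.93], [-17.29, 119.83], [-79.2, 71.16], [3.27, 140.29], [-89.18, 269.18], [5.43, 117.66], [-154.24, 154.24]. Speed limits (degrees/s): [147.25, 147.25, 180, 180, 180, 180, 180].

INTERFACE

Orientations are given as [roll, pitch, yaw] about the fixed x, y, z axes, in that order (R = Rz(yaw) Ry(pitch) Rx(roll)).
In Python, from cell import env gives the robot as it stands. The module is installed in compiled form; this text tells all that it offers.
- The arm moves only by the tool drive_tool, never from a script. Its argument "increments" is a list of rows, each a list of 2 entries, a list of its own where there are three numbers: the shift along the tool's x, y, z scaled (see below), then the turn, a rotation vector about the tool's x, y, z scaled (see below). In form: [[[dx, dy, dz], [wx, wy, wz]], ...]. A call has 1 to 10 rows; each row shifts and turns the commanded pose from where the row before left it, along the tool's axes as they then stand; what a row does not reach is not made up. The controller multiplies each number of a shift by 0.04 m and each number of a turn by 120 degrees. A row lasts 1/10 s, in which the tool goes at most 50 mm and 8.59 degrees, less where a joint would pass 70% of its speed; a pose out of reach is approached as far as the arm can. A call with a number of a shift or a turn outside -1 to 1 is refused whole. A call with a gripper value outside its range is refused whole. "hand" is the gripper's target within -1 to 1 (fully open at 1, half-way at 0, shut at -1), set as the call begins (left out, the last holds). The fingers move at their own pace and stop on an object; "squeeze" is the grip in N (left out, the last holds). Time passes only in rows, so rows that do not move let the fingers close. It gives the time, the measured TCP pose, the force and the opening at its end, in the units of the state.
- env.get_obs(): the state, without advancing time (a new reading comes with each control period).
- env.read_camera(name): name is "scene" or "top" or "wrist"; returns a dict with "frame" (400x640x3 uint8, red, green, blue), "fx", "fy", "cx", "cy" (pixels), "distortion" ([k1, k2, p1, p2, k3] as OpenCV has them; the pictures are not rectified), "R" (3x3) and "t" (3): a world point X has camera coordinates R X + t. Camera axes: x right, y down, z forward; pixel columns grow to the right and rows downward; lengths in m; the calibration is good to about 2 mm. A picture is of the moment at which its call begins. There is no depth.
- env.sign_off(): hands the job in, once; it reports no verdict.
The state is a dict: "time_s": time; "qpos": joint angles; "joint_velocities": joint speeds; "effort": joint torques, N m; "tool_pos": TCP position; "tool_rot": TCP orientation; "force": force on the tool from outside, world axes, zero at the start; "wrist_torque": the same for the moment, N m; "grip_width": finger opening in m.
Only numpy, scipy, OpenCV 4.12 (cv2) and the standard library are available. Lean on these libraries where they do the work, as an engineer would, in place of code of your own. Each camera call takes 0.05 s, during which the arm holds its last target.

TASK

Close the toggle latch on the front of the teal cold box: hook the steel loop over its keeper on the lid, then press the lever down until it lies fully home against the box, so that the lid is pulled down tight on its seal, and let go. Do it by feel: do not force the lever, lean on the lid or shove it back on its loose hinge, and leave the other things on the counter where they are.

Things in the scene. Friction and masses are not known exactly. Their poses are not given: they have to be found in the camera images.
- tub: The teal cold box, 220 mm deep (x) by 360 mm wide (y), rim 150 mm high, too heavy to shift. Origin at the centre of its underside; z up; its front, with the latch in the middle, faces its own -x (roughly towards the robot). With the lid on it is 195 mm high.
- pivot (a point): The lever's pivot on the box front, in the middle of the width, 18 mm in front of the front wall and 120 mm above the table; axes as the box's.
- lever (a joint): Lever angle, rad. 1.047: straight out from the box, level; less: pointing up and out (0: 60 degrees above level); it grows as the lever is pressed down. Fully home, at its hard stop, is 2.74 (hanging along the box front, 7 degrees past vertical). It rubs (0.09 N m), so it stays where it is left; do not count on it to snap home by itself.
- paddle: The lever itself: flat steel bar, 8 mm thick, 30 mm wide, reaching from 7 to 75 mm from the pivot, outer end red. Origin at the pivot (the bar's mid-plane passes through it). Pressed near its outer end it needs only about 2 to 6 N on the way, most when half down; then it meets a hard stop, felt as a steep rise. More than 25 N counts as forcing it.
- bail (a joint): Angle of the loop relative to the lever in rad. (lever + bail) is how far the loop leans away from upright, outwards from the box (positive) or towards it (negative). It is limp: it turns easily and stays where it is left.
- bar (a point): Middle of the loop's cross-bar, a steel rod 6 mm thick and 50 mm long, parallel to the box front. The loop's two side wires (44 mm apart) run 62 mm from it down to a pin on the lever, 14 mm from the pivot on the lever's mid-line. Lifting the bar therefore also lifts the lever.
- seat (a point): On the lid's flat front face, mid-width, level with the top of the keeper's ledge, 165 mm up when shut; x into the lid, z up. The steel keeper, 26 mm wide, is a J: back plate (22 mm above the ledge), ledge, lip (7 mm thick, 9 mm high). It stands off the face on a spacer that differs: the plate's front is 0 to 14 mm out from the face. The slot for the bar, from plate to lip, is 7.5 mm.
- lid_shell: The lid, 230 by 370 mm, 40 mm high, hinged at the far side; front face from 10 mm below to 30 mm above its origin, which is the same point as seat. The seal holds the front edge 7 mm up until latched and gives 10 N per mm. The hinge has play: pushed backwards (+x) the lid yields about 2 N per mm above 2.4 N; over 1.5 mm counts as ramming, over 20 N on the lid as leaning on it.
- chutney_center (a point): Amber jar, 56 mm across, 75 mm high, standing in front of the box to one side of the latch; leave alone.
- tin_center (a point): Tin, 60 mm across, 60 mm high, standing in front of the box to the other side of the latch; leave alone.
- wedge_gold: Yellow cheese wedge on the board, leave alone.
- wedge_blue: Blue cheese piece on the board, leave alone.
- cheese_knife: Cheese knife lying on the counter, leave alone.
- stamp: Small wooden stamp standing on the counter, 65 mm high, leave alone.
- grip (a point): Centre of the red grip roller, 16 mm across and 18 mm long, its axis along the box's y. It turns freely on the end of a 36 mm long, 6 mm thick stem that starts from the middle of the cross-bar and leans outwards 1.05 rad from the direction in which the loop's side wires point. Take it by its flat ends (fingers closing along the box's y) and carry the loop with it.

How it is judged (in metres and radians):
On the way, in this order (a step that is already met when the one before it is completed fails the run):
1. the loop's cross-bar lies in the keeper's slot, behind the lip, with the lever still up (x of bar in the frame of seat above -0.019 m and z of bar in the frame of seat between 0 and 0.0085 m and value of joint lever below 1.9 rad), for 0.2 s.
2. the lever is pressed home and the lid pulled down (value of joint lever above 2.71 rad and height (world z) of seat below 0.1675 m), for 0.2 s.
At the end, for the whole second after the job is handed in: The cross-bar lies in the keeper's slot (no more than 21.5 mm in front of the lid face, less than 8.5 mm above the ledge), the lever is within 0.02 rad of its stop (above 2.72) and the lid's front edge is within 2.5 mm of shut (seat less than 167.5 mm up; 172 mm before) (x of bar in the frame of seat above -0.0215 m and z of bar in the frame of seat between -0.003 and 0.0085 m and value of joint lever above 2.72 rad and height (world z) of seat below 0.1675 m); the robot touches nothing.
It fails at once if the lever is pushed with more than 25 N (contact force between anything else and paddle above 25 N).
It fails at once if the lid is leaned on with more than 20 N (contact force between anything else and lid_shell above 20 N).
It fails at once if the lid is shoved backwards on its hinge by more than 1.5 mm (x of seat in the frame of tub above -0.1129 m).
It fails at once if a bystander is moved by more than 25 mm (distance of any of chutney_center, tin_center, wedge_gold, wedge_blue, cheese_knife, stamp from where it was at the start of the episode above 0.025 m).
It fails at once if a standing thing is knocked over (angle between any of chutney_center, tin_center, stamp's own z axis and vertical above 0.5 rad).
It also fails if it takes over 72 s, if anything falls off the work surface, if the arm or the gripper's body presses on something with over 40 N, if the wrist force passes 120 N, or if a joint passes its speed limit or range.

## Working session

There is one attempt and no reset: what is moved stays moved. The work goes in short steps, Python scripts to look and compute and a tool call to move; the robot and the scene stay as the last step left them, time stands still between calls to the robot, and variables do not carry over. Pictures are saved under pics/ and viewed, and the job is handed in when it is done.

Besides the shell and the picture viewer there is one more tool, called after "Call:" by a JSON object that holds its "name" and its "arguments". drive_tool: Moves the arm, as the interface text tells. Shifts and turns lie within -1 to 1; 1 stands for 0.04 m of shift or 120 degrees of turn. Its arguments: {"type":"object","properties":{"increments":{"type":"array"},"hand":{"type":"number"},"squeeze":{"type":"number"}},"required":["increments"]}

```bash
ls; mkdir -p pics; python3 - <<'E'
from cell import env
import cv2
o=env.get_obs(); print({k:o[k] for k in('time_s','tool_pos','tool_rot','force','grip_width')})
for n in('scene','top','wrist'):
    c=env.read_camera(n); cv2.imwrite(f'pics/{n}0.png',c['frame'][:,:,::-1]); print(n,c['fx'],c['fy'],c['cx'],c['cy'],c['distortion'],c['R'],c['t'])
E
```

```text
pics
{'time_s': 0.0, 'tool_pos': array([0.17563493, 0.62523355, 0.2214352 ]), 'tool_rot': array([-177.07644927,   89.8876783 , -102.76158527]), 'force': array([ 0.25001284, -0.65934783, -0.74688874]), 'grip_width': 0.08681993604345996}
scene 383.16648346328157 383.16648346328157 316.1551389120605 194.6952475809013 [-0.08021039  0.          0.          0.          0.        ] [[ 0.8586441   0.51250948 -0.00802141]
 [ 0.35607393 -0.60766711 -0.70989579]
 [-0.36870267  0.60669162 -0.70426104]] [-0.40084672 -0.13030363  1.68634563]
top 446.3434048096779 446.3434048096779 311.0265997318599 198.78442114245277 [-0.10700857  0.          0.          0.          0.        ] [[-0.02578381 -0.99964998 -0.00592482]
 [-0.99349416  0.02628179 -0.11080891]
 [ 0.11092584  0.0030292  -0.99382407]] [-0.06351689  0.55689866  1.44728379]
wrist 346.5712535244477 346.5712535244477 324.92112719369663 192.1425359658651 [-0.00500788  0.          0.          0.          0.        ] [[ 2.69507903e-01  9.62997883e-01 -7.53553628e-04]
 [ 9.29123894e-01 -2.59821934e-01  2.63099510e-01]
 [ 2.53168481e-01 -7.16075419e-02 -9.64768407e-01]] [-0.65063759 -0.03160291  0.38922516]
```

View pics/scene0.png

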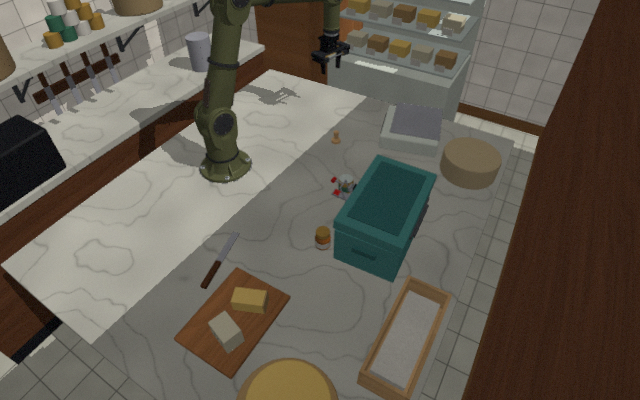

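View pics/top0.png

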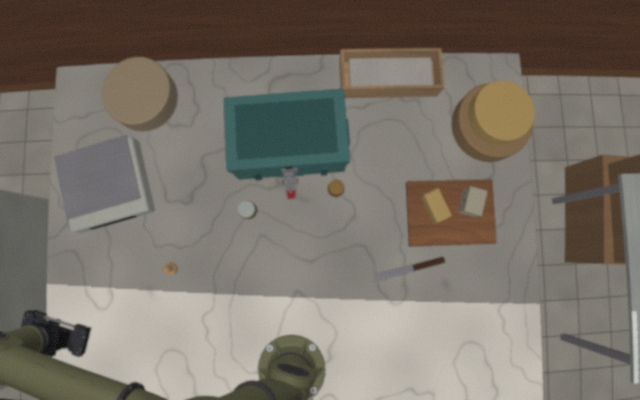

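View pics/wrist0.png

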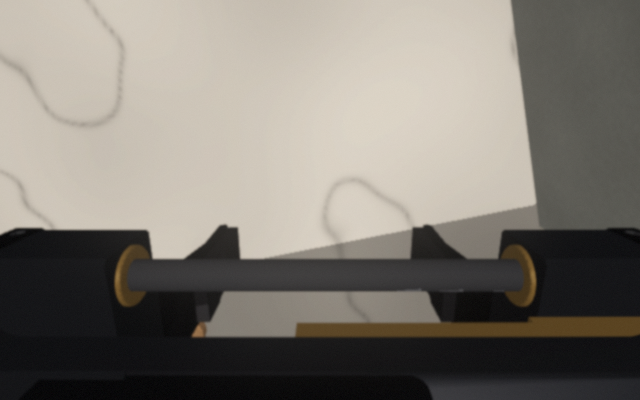

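```bash
cat > h.py <<'E'
import numpy as np, cv2
from cell import env
def cam(n):
    c=env.read_camera(n); c['K']=np.array([[c['fx'],0,c['cx']],[0,c['fy'],c['cy']],[0,0,1.]]); c['D']=np.array(c['distortion'],float)
    c['R']=np.array(c['R']);c['t']=np.array(c['t']);c['C']=-c['R'].T@c['t'];return c
def ray(c,uv):
    p=cv2.undistortPoints(np.array([[uv]],float),c['K'],c['D'])[0,0]
    d=c['R'].T@np.array([p[0],p[1],1]); return c['C'],d/np.linalg.norm(d)
def onz(c,uv,z):
    C,d=ray(c,uv); return C+d*(z-C[2])/d[2]
def proj(c,X):
    X=np.atleast_2d(np.asarray(X,float))
    return cv2.projectPoints(X,cv2.Rodrigues(c['R'])[0],c['t'],c['K'],c['D'])[0][:,0]
def tri(cs,uvs):
    A=np.zeros((3,3));b=np.zeros(3)
    for c,uv in zip(cs,uvs):
        C,d=ray(c,uv);P=np.eye(3)-np.outer(d,d);A+=P;b+=P@C
    X=np.linalg.solve(A,b); return X,[np.round(proj(c,X)[0]-uv,1) for c,uv in zip(cs,uvs)]
def crop(c,x0,y0,x1,y1,s,fn):
    im=c['frame'][y0:y1,x0:x1,::-1]; cv2.imwrite(fn,cv2.resize(im,None,fx=s,fy=s,interpolation=cv2.INTER_CUBIC))
E
python3 - <<'E'
from h import *
c=cam('top'); crop(c,215,80,365,230,5,'pics/topc.png')
# lid corners via mask
hsv=cv2.cvtColor(c['frame'],cv2.COLOR_RGB2HSV)
m=cv2.inRange(hsv,(80,80,20),(100,255,255)); 
k,_=cv2.findContours(m,cv2.RETR_EXTERNAL,cv2.CHAIN_APPROX_NONE)
k=max(k,key=cv2.contourArea); print(cv2.minAreaRect(k), cv2.approxPolyDP(k,4,True)[:,0].tolist())
s=cam('scene'); crop(s,300,120,450,270,5,'pics/scenec.png')
hsv=cv2.cvtColor(s['frame'],cv2.COLOR_RGB2HSV)
for cc,n in((c,'top'),(s,'scene')):
    hsv=cv2.cvtColor(cc['frame'],cv2.COLOR_RGB2HSV)
    r=cv2.inRange(hsv,(0,150,60),(6,255,255))|cv2.inRange(hsv,(174,150,60),(180,255,255))
    nn,l,st,ce=cv2.connectedComponentsWithStats(r)
    print(n,[(st[i].tolist(),ce[i].round(1)) for i in range(1,nn) if st[i][4]>3])
E
```

```text
((285.9643249511719, 134.6220703125), (82.20423889160156, 122.12308502197266), 85.73210906982422) [[342, 91], [226, 99], [228, 169], [239, 177], [280, 175], [279, 168], [298, 166], [299, 173], [342, 169], [348, 160]]
top [([288, 192, 6, 6, 22], array([290.8, 194.9]))]
scene [([331, 177, 5, 6, 16], array([333.2, 179.5])), ([333, 189, 7, 6, 26], array([336.3, 191.8]))]
```

View pics/topc.png

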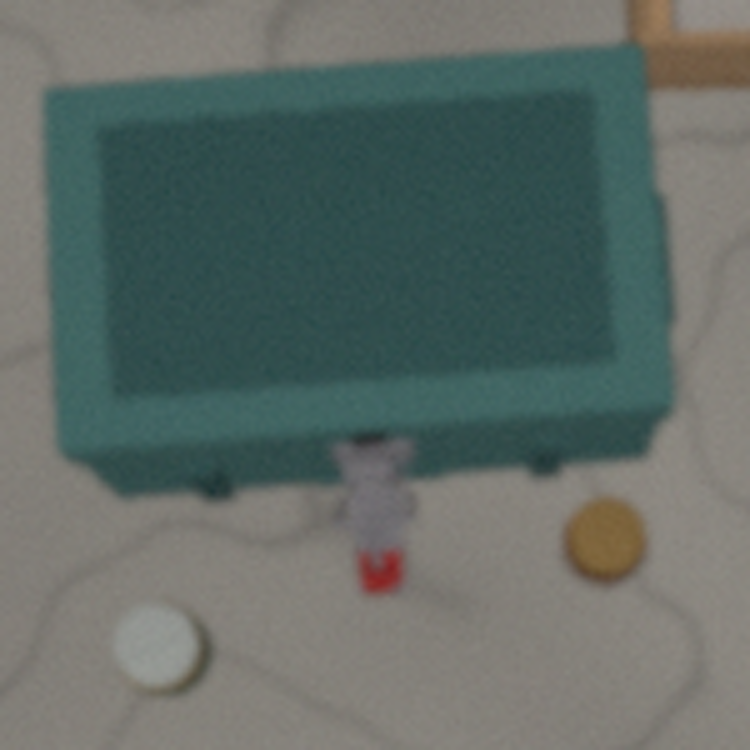

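View pics/scenec.png

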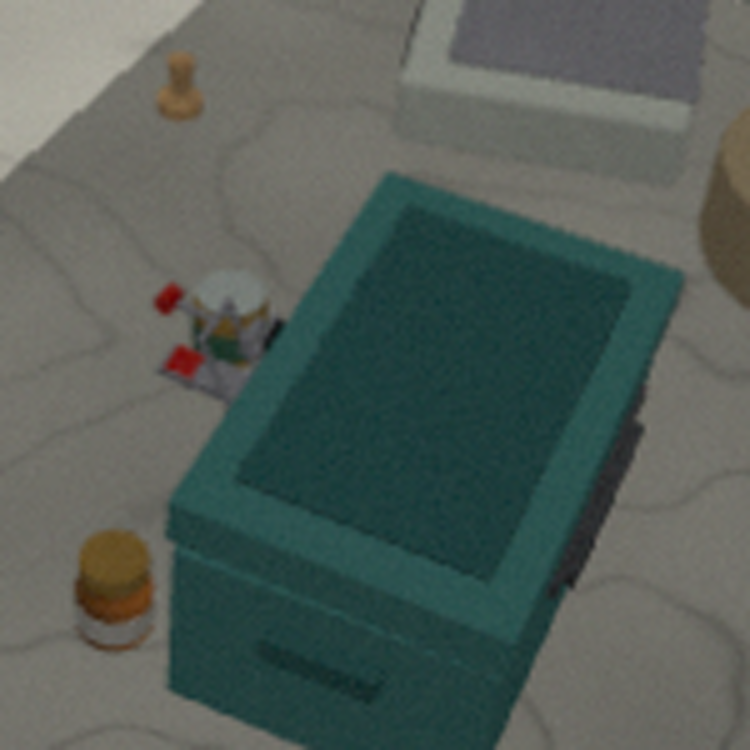

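```bash
python3 - <<'E'
from h import *
c=cam('top'); s=cam('scene')
f=lambda x,y:(215+(x+.5)/5-.5,80+(y+.5)/5-.5)
g=lambda x,y:(300+(x+.5)/5-.5,120+(y+.5)/5-.5)
P=[onz(c,f(62,447),.202),onz(c,f(668,408),.202),onz(c,f(640,46),.195),onz(c,f(47,92),.195)]
for p in P: print(p.round(4))
e=np.linalg.norm
print([e((P[i]-P[(i+1)%4])).round(4) for i in range(4)])
Q=[onz(s,g(168,500),.202),onz(s,g(515,645),.195),onz(s,g(682,268),.195),onz(s,g(388,175),.202)]
print('scene FR,BR,BL,FL');[print(p.round(4)) for p in Q]
print('tip/grip', tri([c,s],[(290.8,194.9),(336.3,191.8)]),tri([c,s],[(290.8,191.5),(333.2,179.5)]))
E
```

```text
[0.6313 0.1681 0.202 ]
[ 0.6448 -0.1913  0.202 ]
[ 0.8711 -0.1833  0.195 ]
[0.8531 0.1789 0.195 ]
[np.float64(0.3596), np.float64(0.2265), np.float64(0.3627), np.float64(0.2221)]
scene FR,BR,BL,FL
[ 0.6481 -0.1975  0.202 ]
[ 0.875  -0.1884  0.195 ]
[0.8535 0.1831 0.195 ]
[0.6332 0.1642 0.202 ]
tip/grip (array([ 0.5597507 , -0.0149364 ,  0.12440693]), [array([-0.3, -0.4]), array([-0.4,  0.1])]) (array([ 0.55650039, -0.02203031,  0.19001062]), [array([1. , 1.3]), array([ 1.4, -0.2])])
```

```bash
cat >> h.py <<'E'
from scipy.spatial.transform import Rotation as Rt
def tool():
    o=env.get_obs(); return np.array(o['tool_pos']),Rt.from_euler('xyz',o['tool_rot'],degrees=True).as_matrix(),o
def delta(pos,R):
    p,R0,o=tool(); d=R0.T@(np.array(pos)-p); w=Rt.from_matrix(R0.T@R).as_rotvec(degrees=True)
    return d,w
E
python3 - <<'E'
from h import *
p,R,o=tool(); print(R.round(3)); w=cam('wrist'); print('camC in tool',R.T@(w['C']-p)); print('cam axes in tool (rows x,y,z)',(w['R']@R).round(3))
c=cam('top');s=cam('scene')
print('jar',onz(c,(336,187),.075),onz(s,(322.5,231),.075)); print('tin',onz(c,(246.5,209.5),.06),onz(s,(346,176.5),.06))
y=np.radians(2.6); 
# target tool R: x down, jaws along box y
for sg in(1,-1):
    z=sg*np.array([-np.sin(y),np.cos(y),0]); x=np.array([0,0,-1.]); Rt_=np.c_[x,np.cross(z,x),z]; print(delta([.5,-.0,.3],Rt_))
E
```

```text
[[-0.    -0.963  0.27 ]
 [-0.     0.27   0.963]
 [-1.    -0.    -0.   ]]
camC in tool [-0.16177467  0.07258207  0.00107361]
cam axes in tool (rows x,y,z) [[-0.001  0.001  1.   ]
 [-0.263 -0.965  0.001]
 [ 0.965 -0.263  0.001]]
jar [ 0.58617039 -0.15958146  0.075     ] [ 0.589728   -0.16210701  0.075     ]
tin [0.52232862 0.13223337 0.06      ] [0.52233842 0.14177821 0.06      ]
(array([-0.07742429, -0.48133414, -0.51483048]), array([-1.82845898e+01,  1.48193441e-03,  4.30915902e-03]))
(array([-0.07742429, -0.48133414, -0.51483048]), array([ 1.61715410e+02,  6.13336942e-03, -2.10928656e-03]))
```

Call:
{"name": "drive_tool", "arguments": {"increments": [[[-0.35, 0, 0], [-0.0508, 0, 0]], [[-0.35, 0, 0], [-0.0508, 0, 0]], [[-0.35, 0, 0], [-0.0508, 0, 0]], [[0, -0.59, -0.97], [0, 0, 0]], [[0, -0.59, -0.97], [0, 0, 0]], [[0, -0.59, -0.97], [0, 0, 0]], [[0, -0.59, -0.97], [0, 0, 0]], [[0, -0.59, -0.97], [0, 0, 0]], [[0, -0.59, -0.97], [0, 0, 0]], [[0, -0.59, -0.97], [0, 0, 0]]], "hand": 1}}

```text
time_s: 1.5
tool_pos: [0.354, 0.3603, 0.2649]
tool_rot: [-37.5, 89.9, 55.1]
force: [0.5, 0.0, -0.3]
grip_width: 0.0873
```

Call:
{"name": "drive_tool", "arguments": {"increments": [[[0, -0.59, -0.97], [0, 0, 0]], [[0, -0.59, -0.97], [0, 0, 0]], [[0, -0.59, -0.97], [0, 0, 0]], [[0, -0.59, -0.97], [0, 0, 0]], [[0, -0.59, -0.97], [0, 0, 0]], [[0, -0.59, -0.97], [0, 0, 0]], [[0, -0.59, -0.97], [0, 0, 0]], [[0, -0.59, -0.97], [0, 0, 0]], [[0, 0, 0], [0, 0, 0]]]}}

```text
time_s: 2.4
tool_pos: [0.5583, 0.0525, 0.2648]
tool_rot: [-153.4, 89.7, -61.5]
force: [-0.0, -0.1, 0.1]
grip_width: 0.0871
```

Call:
{"name": "drive_tool", "arguments": {"increments": [[[0, -0.59, -0.9], [0, 0, 0]], [[0, -0.59, -0.9], [0, 0, 0]], [[0, 0, 0], [0, 0, 0]], [[0, 0, 0], [0, 0, 0]]]}}

```text
time_s: 2.8
tool_pos: [0.6062, -0.0099, 0.2643]
tool_rot: [86.8, 90.0, 179.3]
force: [-0.5, 1.5, -0.4]
grip_width: 0.0869
```

```bash
python3 - <<'E'
from h import *
p,R,o=tool();print(p,R.round(3))
w=cam('wrist'); cv2.imwrite('pics/w1.png',w['frame'][:,:,::-1]); np.savez('w1.npz',frame=w['frame'],R=w['R'],t=w['t'],K=w['K'],D=w['D'],C=w['C'])
E
```

```text
[ 0.60618828 -0.00994046  0.2642531 ] [[-0.001 -0.999 -0.043]
 [ 0.    -0.043  0.999]
 [-1.     0.001  0.   ]]
```

View pics/w1.png

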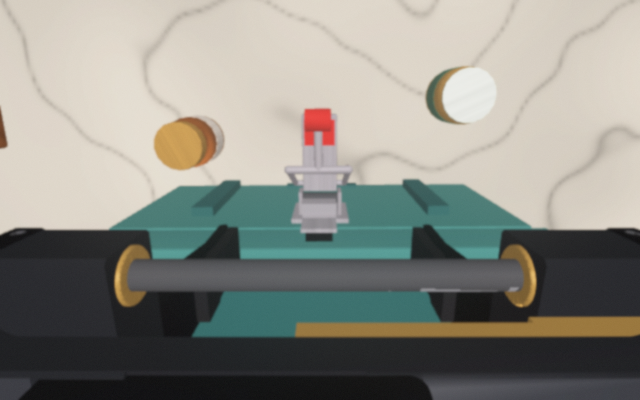

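```bash
python3 - <<'E'
from h import *
f=np.load('w1.npz')['frame']; cv2.imwrite('pics/w1c.png',cv2.resize(f[95:250,260:380,::-1],None,fx=5,fy=5,interpolation=cv2.INTER_CUBIC)[:600+175])
cv2.imwrite('pics/w1c.png',cv2.resize(f[100:245,250:390,::-1],None,fx=4,fy=4,interpolation=cv2.INTER_CUBIC))
E
```

```text
(no output)
```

View pics/w1c.png

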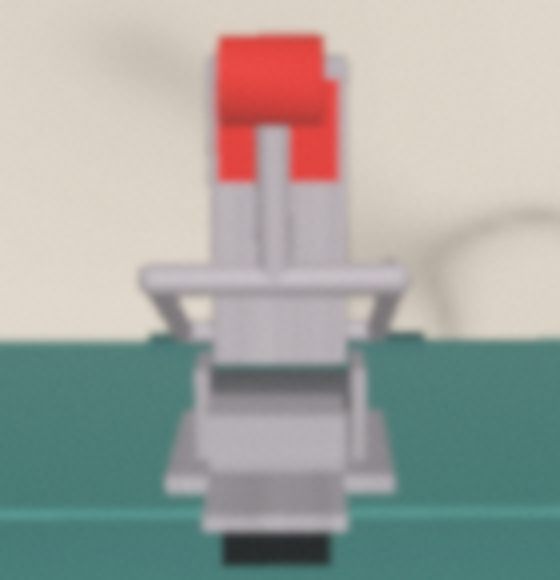

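```bash
cat >> h.py <<'E'
YAW=np.radians(2.5)
BX=np.array([np.cos(YAW),np.sin(YAW),0]);BY=np.array([-np.sin(YAW),np.cos(YAW),0]);BZ=np.array([0,0,1.])
def load(f):
    d=dict(np.load(f));return d
E
python3 - <<'E'
from h import *
w=load('w1.npz'); S=np.array([.6367,-.0131,.172])
P=lambda x,y,z:S+x*BX+y*BY+z*BZ
for n,p in dict(lidbot=P(0,0,-.01),lidtop=P(0,0,.03),wallbot=P(.0044,0,-.172),walltop=P(.0044,0,-.022)).items(): print(n,proj(w,p)[0].round(1))
for D in(0,.007,.014):
  print(D,[(n,proj(w,P(-D-a,0,z))[0].round(1)[1]) for n,a,z in(('plateback?',-.003,.022),('platefront',0,.022),('ledge',0,0),('liptopback',.0075,.009),('liptopfront',.0145,.009),('lipfrontbot',.0145,0))])
g=lambda x,y:(250+(x+.5)/4-.5,100+(y+.5)/4-.5)
# bar ends at crop; camera range from width
a,b=g(140,280),g(408,278)
for z in(.17,.175,.18,.185,.19): print(z,np.linalg.norm(onz(w,a,z)-onz(w,b,z)).round(4),((onz(w,a,z)+onz(w,b,z))/2).round(4))
# roller centre: x 218..322
for z in(.18,.185,.19,.195): A,B=onz(w,g(218,80),z),onz(w,g(324,80),z);print('roller',z,np.linalg.norm(A-B).round(4),((A+B)/2).round(4))
for z in(.122,.128): A,B=onz(w,g(214,180),z),onz(w,g(342,180),z);print('red edge',np.linalg.norm(A-B).round(4),((A+B)/2).round(4))
A,B=onz(w,g(205,528),.194),onz(w,g(348,528),.194);print('platetop',np.linalg.norm(A-B),(A+B)/2)
A,B=onz(w,g(205,470),.181),onz(w,g(348,470),.181);print('lipback',np.linalg.norm(A-B),(A+B)/2)
E
```

```text
lidbot [317.4 228.4]
lidtop [316.3 249.1]
wallbot [320.  185.2]
walltop [317.7 228.1]
0 [('plateback?', np.float64(248.3)), ('platefront', np.float64(244.4)), ('ledge', np.float64(233.0)), ('liptopback', np.float64(228.2)), ('liptopfront', np.float64(219.4)), ('lipfrontbot', np.float64(215.5))]
0.007 [('plateback?', np.float64(239.3)), ('platefront', np.float64(235.4)), ('ledge', np.float64(224.6)), ('liptopback', np.float64(219.4)), ('liptopfront', np.float64(210.6)), ('lipfrontbot', np.float64(206.9))]
0.014 [('plateback?', np.float64(230.2)), ('platefront', np.float64(226.3)), ('ledge', np.float64(216.1)), ('liptopback', np.float64(210.6)), ('liptopfront', np.float64(201.5)), ('lipfrontbot', np.float64(198.1))]
0.17 0.0504 [ 0.5863 -0.0144  0.17  ]
0.175 0.0494 [ 0.5852 -0.0143  0.175 ]
0.18 0.0484 [ 0.5842 -0.0143  0.18  ]
0.185 0.0475 [ 0.5832 -0.0142  0.185 ]
0.19 0.0465 [ 0.5822 -0.0142  0.19  ]
roller 0.18 0.0185 [ 0.549  -0.0162  0.18  ]
roller 0.185 0.0181 [ 0.5487 -0.0161  0.185 ]
roller 0.19 0.0177 [ 0.5484 -0.016   0.19  ]
roller 0.195 0.0173 [ 0.5481 -0.0159  0.195 ]
red edge 0.0281 [ 0.5739 -0.0148  0.122 ]
red edge 0.0275 [ 0.5731 -0.0148  0.128 ]
platetop 0.025604877739650367 [ 0.62671498 -0.01190987  0.194     ]
lipback 0.026724057711769503 [ 0.62031469 -0.01237288  0.181     ]
```

Call:
{"name": "drive_tool", "arguments": {"increments": [[[0, 0.72, -0.045], [0, 0, 0]], [[0, 0.72, -0.045], [0, 0, 0]], [[0.5, 0, 0], [0, 0, 0]], [[0.5, 0, 0], [0, 0, 0]], [[0.5, 0, 0], [0, 0, 0]], [[0.5, 0, 0], [0, 0, 0]], [[0.5, 0, 0], [0, 0, 0]], [[0, 0, 0], [0, 0, 0]], [[0, 0, 0], [0, 0, 0]]]}}

```text
time_s: 3.75
tool_pos: [0.5486, -0.014, 0.165]
tool_rot: [0.2, 90.0, 92.9]
force: [-0.5, -0.7, 0.8]
grip_width: 0.087
```

```bash
python3 - <<'E'
from h import *
p,R,o=tool();print(p,o['force'])
w=cam('wrist'); cv2.imwrite('pics/w2.png',w['frame'][:,:,::-1]); s=cam('scene'); crop(s,300,130,400,230,6,'pics/s2.png')
E
```

```text
[ 0.54860875 -0.01402187  0.16502697] [-0.53533909 -0.67917409  0.79582114]
```

View pics/w2.png

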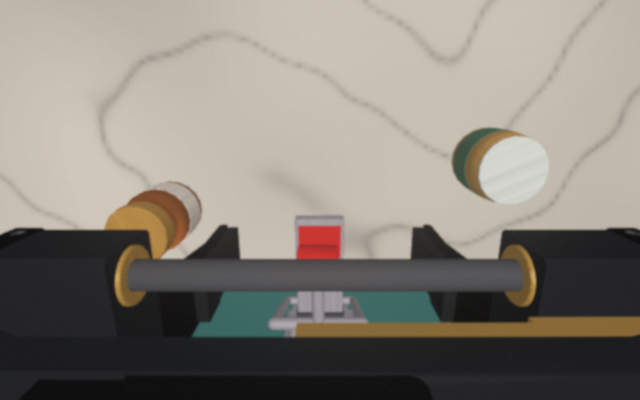

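View pics/s2.png

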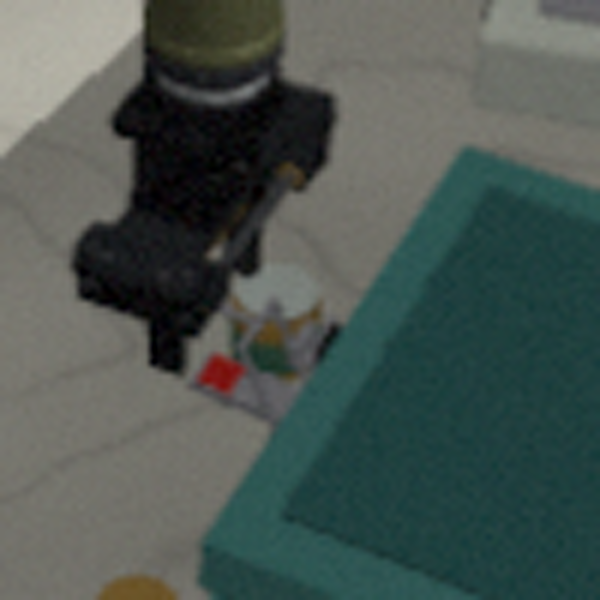

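Call:
{"name": "drive_tool", "arguments": {"increments": [[[0, 0, -0.045], [0, 0, 0]], [[0, 0, 0], [0, 0, 0]]]}}

```text
time_s: 4.05
tool_pos: [0.5495, -0.0176, 0.1655]
tool_rot: [-84.7, 89.9, 7.9]
force: [0.4, -0.6, 0.2]
grip_width: 0.0868
```

Call:
{"name": "drive_tool", "arguments": {"increments": [[[0, 0, 0], [0, 0, 0]], [[0, 0, 0], [0, 0, 0]], [[0, 0, 0], [0, 0, 0]], [[0, 0, 0], [0, 0, 0]], [[0, 0, 0], [0, 0, 0]], [[0, 0, 0], [0, 0, 0]], [[0, 0, 0], [0, 0, 0]], [[0, 0, 0], [0, 0, 0]]], "hand": -1, "squeeze": 25}}

```text
time_s: 4.85
tool_pos: [0.549, -0.0173, 0.1645]
tool_rot: [-19.4, 90.0, 73.3]
force: [0.2, 0.1, -0.4]
grip_width: 0.0312
```

Call:
{"name": "drive_tool", "arguments": {"increments": [[[0, 0, 0], [0, 0, 0]], [[0, 0, 0], [0, 0, 0]], [[0, 0, 0], [0, 0, 0]], [[0, 0, 0], [0, 0, 0]]]}}

```text
time_s: 5.25
tool_pos: [0.5489, -0.0175, 0.1646]
tool_rot: [-171.2, 90.0, -78.6]
force: [0.3, -1.1, 0.1]
grip_width: 0.0175
```

```bash
python3 - <<'E'
from h import *
p,R,o=tool();print(p,o['force'],o['grip_width'],o['wrist_torque'])
w=cam('wrist'); cv2.imwrite('pics/w3.png',w['frame'][:,:,::-1])
E
```

```text
[ 0.54893798 -0.01749278  0.1645554 ] [ 0.32329668 -1.07586535  0.05573383] 0.01750225658332281 [-0.05385417  0.05166083  0.03394745]
```

View pics/w3.png

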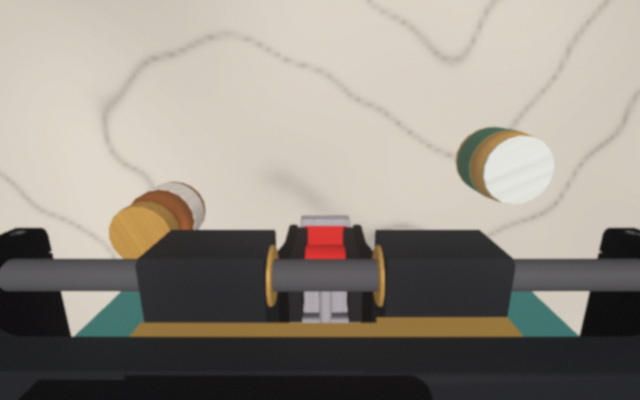

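Call:
{"name": "drive_tool", "arguments": {"increments": [[[-0.053, -0.063, 0], [0, 0, 0]], [[-0.053, -0.063, 0], [0, 0, 0]], [[-0.063, -0.088, 0], [0, 0, 0]], [[-0.063, -0.088, 0], [0, 0, 0]], [[0, 0, 0], [0, 0, 0]]]}}

```text
time_s: 5.8
tool_pos: [0.5619, -0.0168, 0.1746]
tool_rot: [-96.1, 89.9, -3.5]
force: [-2.0, 0.2, 3.2]
grip_width: 0.0178
```

Call:
{"name": "drive_tool", "arguments": {"increments": [[[-0.054, -0.092, 0], [0, 0, 0]], [[-0.054, -0.092, 0], [0, 0, 0]], [[0, 0, 0], [0, 0, 0]], [[0, 0, 0], [0, 0, 0]]]}}

```text
time_s: 6.2
tool_pos: [0.5687, -0.0165, 0.1784]
tool_rot: [-93.1, 90.0, -0.5]
force: [-2.5, -0.7, 3.8]
grip_width: 0.0177
```

Call:
{"name": "drive_tool", "arguments": {"increments": [[[-0.088, -0.01, 0], [0, 0, 0]], [[-0.08, -0.032, 0], [0, 0, 0]], [[0, 0, 0], [0, 0, 0]], [[0, 0, 0], [0, 0, 0]]]}}

```text
time_s: 6.6
tool_pos: [0.5704, -0.0164, 0.1827]
tool_rot: [-162.4, 89.9, -69.8]
force: [4.1, -1.5, -9.9]
grip_width: 0.0176
```

```bash
python3 - <<'E'
from h import *
p,R,o=tool();print(p,o['force'],o['grip_width'],o['wrist_torque'])
w=cam('wrist'); cv2.imwrite('pics/w4.png',w['frame'][:,:,::-1]); s=cam('scene'); crop(s,310,130,400,220,7,'pics/s4.png');p,R,o=tool();print(p,o['force'])
E
```

```text
[ 0.57044333 -0.01636827  0.18273033] [ 4.1366342  -1.53297214 -9.91931776] 0.017643419636021992 [-0.12252134 -1.06284383  0.00633975]
[ 0.57039709 -0.01633064  0.18273511] [ 4.53284707 -1.32786344 -9.48043474]
```

View pics/w4.png

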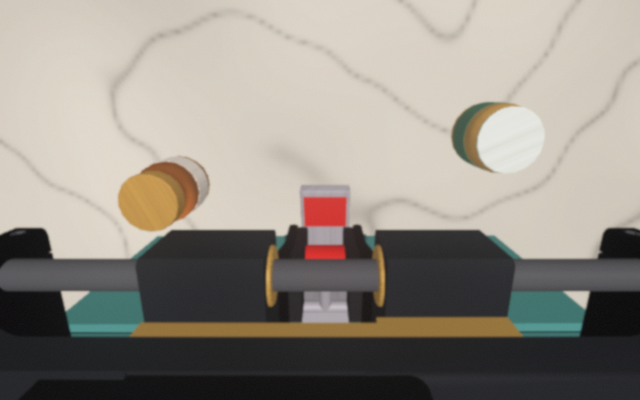

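View pics/s4.png

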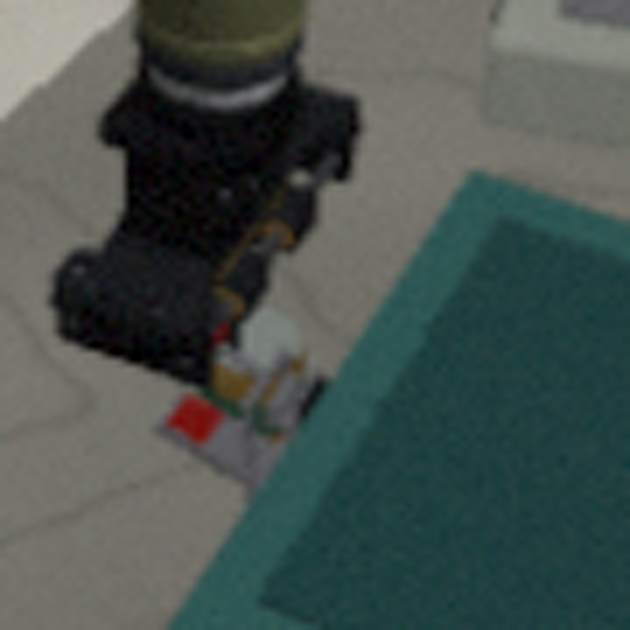

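Call:
{"name": "drive_tool", "arguments": {"increments": [[[-0.054, -0.1, 0], [0, 0, 0]], [[-0.054, -0.1, 0], [0, 0, 0]], [[0, 0, 0], [0, 0, 0]]]}}

```text
time_s: 7.0
tool_pos: [0.5786, -0.0159, 0.1876]
tool_rot: [165.8, 89.9, -101.6]
force: [4.9, -1.4, -12.0]
grip_width: 0.0175
```

Call:
{"name": "drive_tool", "arguments": {"increments": [[[-0.035, -0.09, 0], [0, 0, 0]], [[-0.025, -0.09, 0], [0, 0, 0]], [[0, 0, 0], [0, 0, 0]], [[0, 0, 0], [0, 0, 0]]]}}

```text
time_s: 7.4
tool_pos: [0.5851, -0.0156, 0.1908]
tool_rot: [102.2, 89.9, -165.2]
force: [4.8, -0.7, -13.9]
grip_width: 0.0176
```

```bash
python3 - <<'E'
from h import *
F=[];P=[]
for i in range(3):
    w=cam('wrist'); p,R,o=tool();F.append(o['force']);P.append(p)
print(np.round(P,4),np.round(F,1))
cv2.imwrite('pics/w5.png',w['frame'][:,:,::-1]); s=cam('scene'); crop(s,310,130,400,220,7,'pics/s5.png')
E
```

```text
[[ 0.585  -0.0156  0.1909]
 [ 0.585  -0.0156  0.191 ]
 [ 0.585  -0.0157  0.1911]] [[  4.1  -1.2 -14.9]
 [  5.3  -0.8 -14.4]
 [  3.7   0.2 -15. ]]
```

View pics/w5.png

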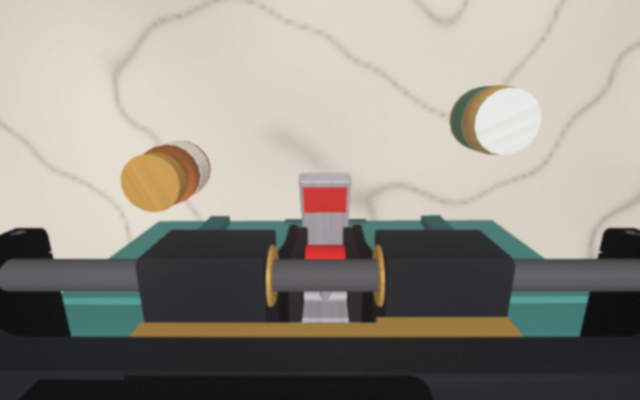

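View pics/s5.png

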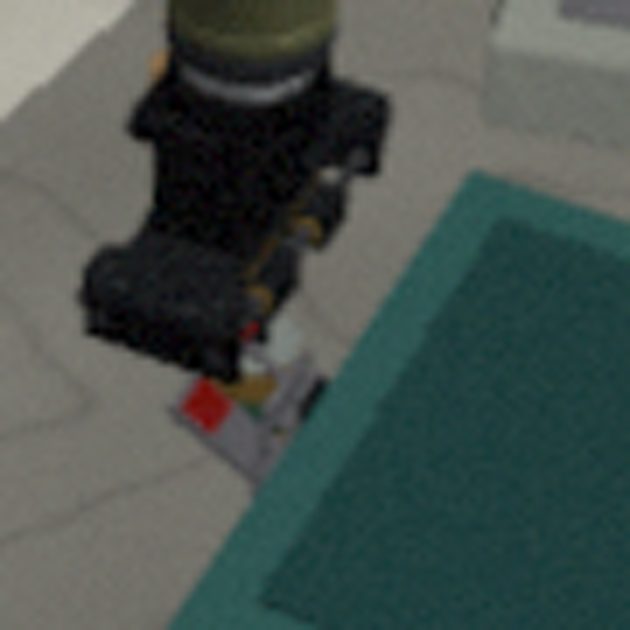

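Call:
{"name": "drive_tool", "arguments": {"increments": [[[0.035, -0.05, 0], [0, 0, 0]], [[0.035, 0, 0], [0, 0, 0]], [[0, 0, 0], [0, 0, 0]], [[0, 0, 0], [0, 0, 0]]]}}

```text
time_s: 8.0
tool_pos: [0.5882, -0.0156, 0.1917]
tool_rot: [-73.7, 89.8, 18.9]
force: [-1.4, -0.8, 5.8]
grip_width: 0.0182
```

Call:
{"name": "drive_tool", "arguments": {"increments": [[[0, -0.025, 0], [0, 0, 0]], [[0, 0, 0], [0, 0, 0]], [[0, 0, 0], [0, 0, 0]]]}}

```text
time_s: 8.3
tool_pos: [0.5894, -0.0155, 0.1919]
tool_rot: [-74.2, 89.8, 18.4]
force: [-1.5, -0.4, 7.6]
grip_width: 0.0178
```

Call:
{"name": "drive_tool", "arguments": {"increments": [[[0, -0.025, 0], [0, 0, 0]], [[0, 0, 0], [0, 0, 0]], [[0, 0, 0], [0, 0, 0]]]}}

```text
time_s: 8.6
tool_pos: [0.5904, -0.0154, 0.1921]
tool_rot: [-74.1, 89.8, 18.5]
force: [-2.4, -1.0, 8.4]
grip_width: 0.0176
```

Call:
{"name": "drive_tool", "arguments": {"increments": [[[0.025, -0.025, 0], [0, 0, 0]], [[0, 0, 0], [0, 0, 0]], [[0, 0, 0], [0, 0, 0]]]}}

```text
time_s: 8.9
tool_pos: [0.5914, -0.0154, 0.1909]
tool_rot: [-75.0, 89.8, 17.6]
force: [-1.9, -0.7, 7.2]
grip_width: 0.0176
```

Call:
{"name": "drive_tool", "arguments": {"increments": [[[0.0, -0.02, 0], [0, 0, 0]], [[0, 0, 0], [0, 0, 0]], [[0, 0, 0], [0, 0, 0]]]}}

```text
time_s: 9.2
tool_pos: [0.5923, -0.0153, 0.1908]
tool_rot: [-75.6, 89.8, 17.0]
force: [-1.0, -0.5, 5.8]
grip_width: 0.0177
```

Call:
{"name": "drive_tool", "arguments": {"increments": [[[0.0, -0.02, 0], [0, 0, 0]], [[0, 0, 0], [0, 0, 0]], [[0, 0, 0], [0, 0, 0]]]}}

```text
time_s: 9.5
tool_pos: [0.5931, -0.0153, 0.1909]
tool_rot: [-76.1, 89.8, 16.5]
force: [-2.0, -1.1, 6.5]
grip_width: 0.0177
```

Call:
{"name": "drive_tool", "arguments": {"increments": [[[0.0, -0.02, 0], [0, 0, 0]], [[0, 0, 0], [0, 0, 0]], [[0, 0, 0], [0, 0, 0]]]}}

```text
time_s: 9.8
tool_pos: [0.5939, -0.0153, 0.1908]
tool_rot: [-76.4, 89.8, 16.2]
force: [-0.7, -1.1, 7.0]
grip_width: 0.0179
```

Call:
{"name": "drive_tool", "arguments": {"increments": [[[0.0, -0.02, 0], [0, 0, 0]], [[0, 0, 0], [0, 0, 0]], [[0, 0, 0], [0, 0, 0]]]}}

```text
time_s: 10.1
tool_pos: [0.5943, -0.0153, 0.1908]
tool_rot: [-71.2, 89.8, 21.4]
force: [-2.4, -0.3, 7.7]
grip_width: 0.0179
```

Call:
{"name": "drive_tool", "arguments": {"increments": [[[0.0, -0.02, 0], [0, 0, 0]], [[0, 0, 0], [0, 0, 0]], [[0, 0, 0], [0, 0, 0]]]}}

```text
time_s: 10.4
tool_pos: [0.5946, -0.0153, 0.1906]
tool_rot: [-61.9, 89.9, 30.7]
force: [-4.2, -0.4, 6.5]
grip_width: 0.018
```

Call:
{"name": "drive_tool", "arguments": {"increments": [[[0.025, 0.02, 0], [0, 0, 0]], [[0.025, 0, 0], [0, 0, 0]], [[0, 0, 0], [0, 0, 0]], [[0, 0, 0], [0, 0, 0]]]}}

```text
time_s: 10.8
tool_pos: [0.5944, -0.0153, 0.1886]
tool_rot: [-73.3, 89.8, 19.3]
force: [-1.9, -0.3, 7.2]
grip_width: 0.0176
```

Call:
{"name": "drive_tool", "arguments": {"increments": [[[0.025, 0, 0], [0, 0, 0]], [[0.025, 0, 0], [0, 0, 0]], [[0, 0, 0], [0, 0, 0]], [[0, 0, 0], [0, 0, 0]]]}}

```text
time_s: 11.2
tool_pos: [0.5943, -0.0153, 0.1865]
tool_rot: [-73.3, 89.8, 19.3]
force: [-1.7, -0.7, 6.2]
grip_width: 0.0175
```

Call:
{"name": "drive_tool", "arguments": {"increments": [[[0.025, 0, 0], [0, 0, 0]], [[0.025, 0, 0], [0, 0, 0]], [[0, 0, 0], [0, 0, 0]], [[0, 0, 0], [0, 0, 0]]]}}

```text
time_s: 11.6
tool_pos: [0.5942, -0.0153, 0.1844]
tool_rot: [-71.5, 89.8, 21.1]
force: [-1.8, -0.9, 6.9]
grip_width: 0.0176
```

Call:
{"name": "drive_tool", "arguments": {"increments": [[[0.025, 0, 0], [0, 0, 0]], [[0.025, 0, 0], [0, 0, 0]], [[0, 0, 0], [0, 0, 0]], [[0, 0, 0], [0, 0, 0]]]}}

```text
time_s: 12.0
tool_pos: [0.5941, -0.0153, 0.1824]
tool_rot: [-68.2, 89.8, 24.4]
force: [-2.5, -0.7, 6.5]
grip_width: 0.0177
```

Call:
{"name": "drive_tool", "arguments": {"increments": [[[0.025, 0, 0], [0, 0, 0]], [[0.02, 0, 0], [0, 0, 0]], [[0, 0, 0], [0, 0, 0]], [[0, 0, 0], [0, 0, 0]]]}}

```text
time_s: 12.4
tool_pos: [0.5939, -0.0153, 0.1809]
tool_rot: [-61.6, 89.9, 31.0]
force: [-3.6, -1.3, 6.5]
grip_width: 0.0173
```

Call:
{"name": "drive_tool", "arguments": {"increments": [[[0.025, 0, 0], [0, 0, 0]], [[0, 0, 0], [0, 0, 0]], [[0, 0, 0], [0, 0, 0]]]}}

```text
time_s: 12.7
tool_pos: [0.5939, -0.0153, 0.1804]
tool_rot: [-60.2, 89.8, 32.4]
force: [-5.5, -1.0, 10.7]
grip_width: 0.0174
```

Call:
{"name": "drive_tool", "arguments": {"increments": [[[0, 0.02, 0], [0, 0, 0]], [[0, 0, 0], [0, 0, 0]], [[0, 0, 0], [0, 0, 0]]]}}

```text
time_s: 13.0
tool_pos: [0.5937, -0.0153, 0.1804]
tool_rot: [-72.1, 89.8, 20.5]
force: [-3.0, -1.2, 9.0]
grip_width: 0.0176
```

```bash
python3 - <<'E'
from h import *
F=[];P=[]
for i in range(3):
    w=cam('wrist'); p,R,o=tool();F.append(o['force']);P.append(p)
print(np.round(P,4),np.round(F,1))
cv2.imwrite('pics/w6.png',w['frame'][:,:,::-1]); s=cam('scene'); crop(s,310,130,400,220,7,'pics/s6.png')
E
```

```text
[[ 0.5937 -0.0153  0.1803]
 [ 0.5937 -0.0153  0.1804]
 [ 0.5937 -0.0153  0.1804]] [[-2.9 -1.4  9.8]
 [-2.3 -0.3  9.6]
 [-3.  -0.5  9.3]]
```

View pics/w6.png

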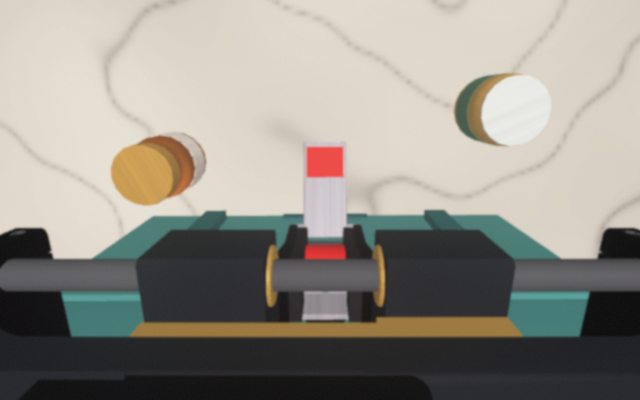

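View pics/s6.png

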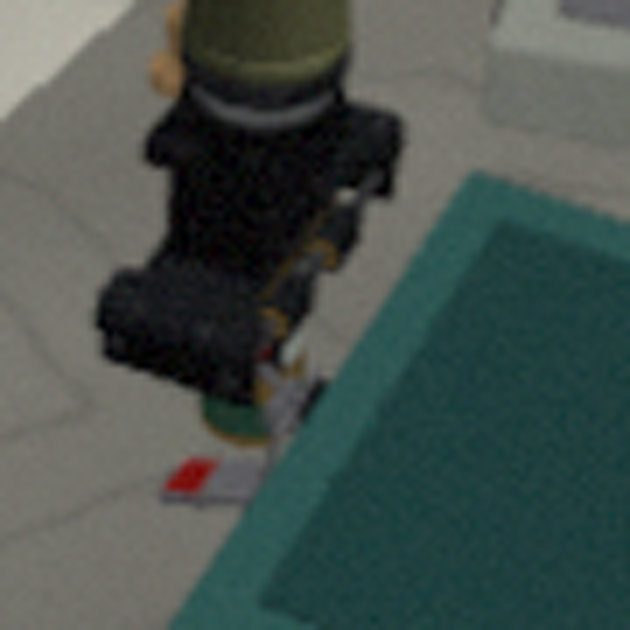

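Call:
{"name": "drive_tool", "arguments": {"increments": [[[0.02, 0, 0], [0, 0, 0]], [[0, 0, 0], [0, 0, 0]], [[0, 0, 0], [0, 0, 0]]]}}

```text
time_s: 13.5
tool_pos: [0.5937, -0.0153, 0.1801]
tool_rot: [-69.6, 89.8, 23.0]
force: [-4.5, 0.5, 11.5]
grip_width: 0.0178
```

Call:
{"name": "drive_tool", "arguments": {"increments": [[[-0.035, 0.015, 0], [0, 0, 0]], [[0, 0, 0], [0, 0, 0]], [[0, 0, 0], [0, 0, 0]]]}}

```text
time_s: 13.8
tool_pos: [0.5933, -0.0153, 0.1801]
tool_rot: [-79.7, 89.8, 13.0]
force: [-0.1, -1.6, 9.2]
grip_width: 0.0175
```

Call:
{"name": "drive_tool", "arguments": {"increments": [[[0, 0, 0], [0, 0, 0]], [[0, 0, 0], [0, 0, 0]], [[0, 0, 0], [0, 0, 0]], [[0, 0, 0], [0, 0, 0]], [[0, 0, 0], [0, 0, 0]]], "hand": 0.2}}

```text
time_s: 14.3
tool_pos: [0.5918, -0.0152, 0.1773]
tool_rot: [83.9, 90.0, 176.5]
force: [0.6, 0.8, 0.1]
grip_width: 0.0487
```

Call:
{"name": "drive_tool", "arguments": {"increments": [[[-0.4, 0, 0], [0, 0, 0]], [[-0.6, 0, 0], [0, 0, 0]], [[-0.6, 0, 0], [0, 0, 0]], [[-0.6, -0.15, 0], [0, 0, 0]], [[0, -0.2, 0], [0, 0, 0]], [[0, 0, 0], [0, 0, 0]], [[0, 0, 0], [0, 0, 0]]]}}

```text
time_s: 15.0
tool_pos: [0.6053, -0.0147, 0.2641]
tool_rot: [94.9, 89.9, -172.5]
force: [-0.4, 0.0, -0.2]
grip_width: 0.052
```

```bash
python3 - <<'E'
from h import *
p,R,o=tool();print(p,o['force'])
w=cam('wrist'); np.savez('w7.npz',frame=w['frame'],R=w['R'],t=w['t'],K=w['K'],D=w['D'],C=w['C'])
cv2.imwrite('pics/w7.png',cv2.resize(w['frame'][100:245,250:390,::-1],None,fx=4,fy=4,interpolation=cv2.INTER_CUBIC))
s=cam('scene'); crop(s,310,130,400,220,6,'pics/s7.png')
E
```

```text
[ 0.60532741 -0.01466134  0.26405028] [-0.44601408  0.02076609 -0.19269267]
```

View pics/w7.png

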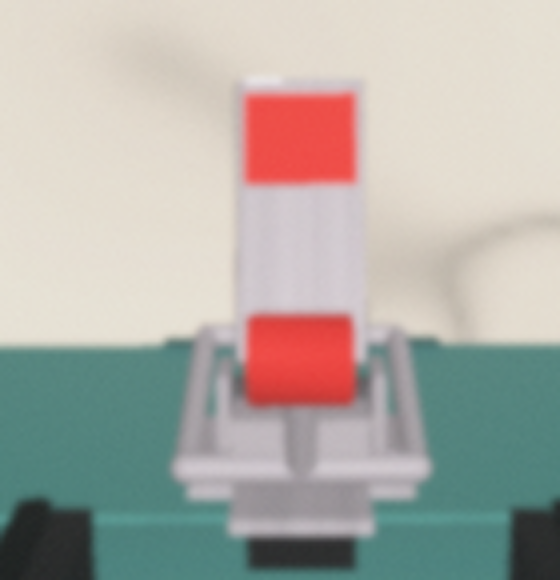

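View pics/s7.png

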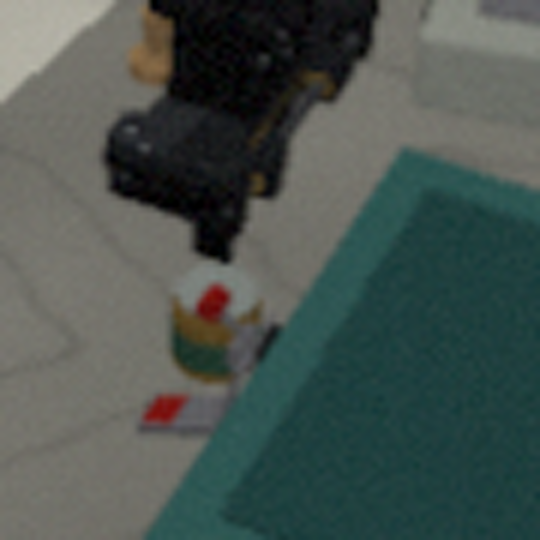

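Call:
{"name": "drive_tool", "arguments": {"increments": [[[0, 0.5, 0], [0, 0, -0.0625]], [[0, 0.5, 0], [0, 0, -0.0625]], [[0, 0, 0], [0, 0, -0.0625]], [[0, 0, 0], [0, 0, -0.0625]], [[0, 0, 0], [0, 0, -0.0625]], [[0, 0, 0], [0, 0, -0.0625]], [[0, 0, 0], [0, 0, 0]], [[0, 0, 0], [0, 0, 0]]], "hand": -1}}

```text
time_s: 15.9
tool_pos: [0.5713, -0.0123, 0.2665]
tool_rot: [-88.5, 55.2, 4.6]
force: [-0.1, 0.4, 0.3]
grip_width: 0.0019
```

```bash
python3 - <<'E'
from h import *
p,R,o=tool();print(p,R.round(3),o['qpos'],o['grip_width'])
w=load('w7.npz'); g=lambda x,y:(250+(x+.5)/4-.5,100+(y+.5)/4-.5)
# lever tip edge & red edge
for z in (.08,.085,.09,.095,.1,.105,.11):
    A,B=onz(w,g(240,90),z),onz(w,g(362,90),z); E=onz(w,g(300,183),z+0.0)
    print(z,np.linalg.norm(A-B).round(4),((A+B)/2).round(4),E.round(4), 'dist to pivot',np.hypot(.622-((A+B)/2)[0],z-.12).round(4))
a,b=g(172,467),g(432,467)
for z in(.175,.178): print('bar',((onz(w,a,z)+onz(w,b,z))/2).round(4),np.linalg.norm(onz(w,a,z)-onz(w,b,z)))
print('plate back',onz(w,g(300,533),.194),'front',onz(w,g(300,518),.194))
s=cam('scene')
E
```

```text
[ 0.57128591 -0.012346    0.26651019] [[ 0.569 -0.82  -0.058]
 [ 0.045 -0.039  0.998]
 [-0.821 -0.571  0.015]] [ -7.01249052 -17.23800863   6.10178377 121.44624357  -0.68101546
  40.97011385  92.81064608] 0.0018914454049404087
0.08 0.0299 [ 0.5559 -0.0154  0.08  ] [ 0.5787 -0.0146  0.08  ] dist to pivot 0.0773
0.085 0.0295 [ 0.5556 -0.0154  0.085 ] [ 0.578  -0.0146  0.085 ] dist to pivot 0.0751
0.09 0.029 [ 0.5552 -0.0154  0.09  ] [ 0.5774 -0.0147  0.09  ] dist to pivot 0.0732
0.095 0.0286 [ 0.5549 -0.0155  0.095 ] [ 0.5767 -0.0147  0.095 ] dist to pivot 0.0716
0.1 0.0282 [ 0.5546 -0.0155  0.1   ] [ 0.5761 -0.0147  0.1   ] dist to pivot 0.0703
0.105 0.0278 [ 0.5543 -0.0155  0.105 ] [ 0.5754 -0.0148  0.105 ] dist to pivot 0.0694
0.11 0.0273 [ 0.554  -0.0155  0.11  ] [ 0.5748 -0.0148  0.11  ] dist to pivot 0.0688
bar [ 0.6205 -0.0123  0.175 ] 0.049703750509088075
bar [ 0.6194 -0.0123  0.178 ] 0.049109664418798236
plate back [ 0.62637642 -0.01239754  0.194     ] front [ 0.62351461 -0.01252939  0.194     ]
```

Call:
{"name": "drive_tool", "arguments": {"increments": [[[0.64, 0.57, -0.02], [0, 0, 0]], [[0.64, 0.57, -0.02], [0, 0, 0]], [[0.64, 0.57, -0.02], [0, 0, 0]], [[0.5, 0.45, -0.02], [0, 0, 0]], [[0, 0, 0], [0, 0, -0.045]], [[0, 0, 0], [0, 0, -0.045]], [[0, 0, 0], [0, 0, 0]], [[0, 0, 0], [0, 0, 0]]]}}

```text
time_s: 16.75
tool_pos: [0.5586, -0.006, 0.1405]
tool_rot: [-87.8, 47.5, 5.9]
force: [1.0, -1.2, -0.4]
grip_width: 0.0002
```

```bash
python3 - <<'E'
from h import *
p,R,o=tool();print(p,R.round(3),o['qpos'],o['grip_width'],o['force'])
s=cam('scene'); crop(s,290,120,390,220,6,'pics/s8.png'); w=cam('wrist'); cv2.imwrite('pics/w8.png',w['frame'][:,:,::-1])
E
```

```text
[ 0.55864263 -0.00597673  0.14051715] [[ 0.673 -0.736 -0.074]
 [ 0.069 -0.038  0.997]
 [-0.737 -0.676  0.025]] [ -1.98504726 -13.87132233   2.63518317 138.44597624 -16.66696049
  13.63880651 109.23960758] 0.00017276516977465236 [ 0.9938573  -1.21544907 -0.35383505]
```

View pics/s8.png

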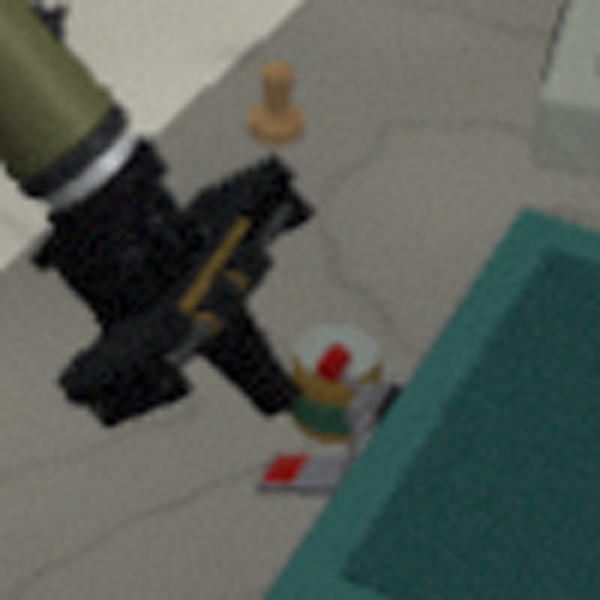

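View pics/w8.png

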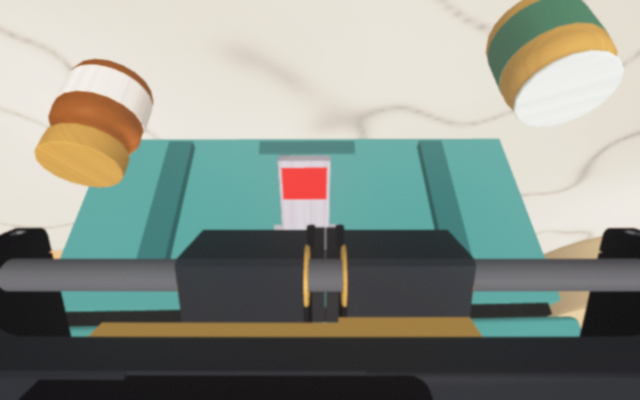

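Call:
{"name": "drive_tool", "arguments": {"increments": [[[0, 0, -0.12], [0.01, 0.01, 0.042]], [[0, 0, -0.12], [0.01, 0.01, 0.042]], [[0.33, 0.14, 0], [0, 0, 0]], [[0, 0, 0], [0, 0, 0]], [[0, 0, 0], [0, 0, 0]]]}}

```text
time_s: 17.35
tool_pos: [0.5607, -0.0162, 0.1251]
tool_rot: [-88.1, 57.7, 2.4]
force: [0.2, -0.3, -0.4]
grip_width: 0.0008
```

```bash
python3 - <<'E'
from h import *
p,R,o=tool();print(p,R.round(3),o['qpos'],o['force'])
w=cam('wrist'); cv2.imwrite('pics/w9.png',w['frame'][:,:,::-1])
E
```

```text
[ 0.56065272 -0.01618469  0.12512783] [[ 0.534 -0.845 -0.014]
 [ 0.022 -0.003  1.   ]
 [-0.845 -0.534  0.017]] [  8.87273306  -8.23957199  -8.63338011 130.68950913  -5.85995002
  25.26941438  95.08388519] [ 0.24484376 -0.26087525 -0.42567767]
```

View pics/w9.png

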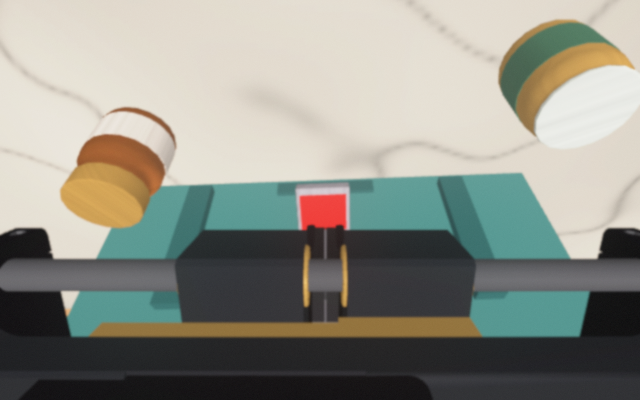

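Call:
{"name": "drive_tool", "arguments": {"increments": [[[0.25, 0.09, 0], [0, 0, 0]], [[0.15, 0.09, 0], [0, 0, 0]], [[0, 0, 0], [0, 0, 0]], [[0.08, 0.05, 0], [0, 0, 0]], [[0.08, 0.05, 0], [0, 0, 0]], [[0, 0, 0], [0, 0, 0]]]}}

```text
time_s: 18.0
tool_pos: [0.5633, -0.0158, 0.1001]
tool_rot: [-88.1, 57.6, 2.4]
force: [0.2, -1.1, 0.3]
grip_width: 0.0004
```

```bash
cat > path.py <<'E'
import numpy as np
PX=.622
def tcp(b,p,r):
    b=np.radians(b);p=np.radians(p);d=np.array([np.cos(b),-np.sin(b)]);n=np.array([np.sin(b),np.cos(b)])
    e=np.array([np.sin(p),-np.cos(p)]); s=e@n
    c=-np.clip(s/.1,-1,1)*.0095*e   # smooth corner
    # contact plane distance
    h=.004+abs(s)*.0095
    T=r*d+h*n; return T
for b,p,r in [(26,57,.060),(35,57,.060),(45,57,.060),(55,57,.060),(65,54,.060),(75,51,.060),(85,49,.060),(90,47,.060),(97,47,.060)]:
    T=tcp(b,p,r); print(b,p,(PX-T[0]).round(4),(.12+T[1]).round(4))
E
python3 path.py
```

```text
26 57 0.5658 0.0983
35 57 0.5704 0.0891
45 57 0.5753 0.0818
55 57 0.5814 0.0752
65 54 0.5888 0.0693
75 51 0.5972 0.0645
85 49 0.6062 0.0612
90 47 0.6111 0.06
97 47 0.6177 0.059
```

Call:
{"name": "drive_tool", "arguments": {"increments": [[[0.08, 0, 0], [0, 0, 0]], [[0.08, 0, 0], [0, 0, 0]], [[0, 0, 0], [0, 0, 0]]]}}

```text
time_s: 18.3
tool_pos: [0.5666, -0.0156, 0.0944]
tool_rot: [-88.1, 57.7, 2.4]
force: [0.6, -0.7, 0.0]
grip_width: 0.0004
```

Call:
{"name": "drive_tool", "arguments": {"increments": [[[0.08, 0, 0], [0, 0, 0]], [[0.08, 0, 0], [0, 0, 0]], [[0, 0, 0], [0, 0, 0]]]}}

```text
time_s: 18.6
tool_pos: [0.5702, -0.0155, 0.0891]
tool_rot: [-88.1, 57.7, 2.4]
force: [-2.4, -0.2, 0.9]
grip_width: 0.0006
```

Call:
{"name": "drive_tool", "arguments": {"increments": [[[0.11, 0, 0], [0, 0, 0]], [[0.11, 0, 0], [0, 0, 0]], [[0, 0, 0], [0, 0, 0]]]}}

```text
time_s: 18.9
tool_pos: [0.5754, -0.0152, 0.0822]
tool_rot: [-88.1, 57.6, 2.4]
force: [-1.8, 0.4, 0.1]
grip_width: 0.0003
```

Call:
{"name": "drive_tool", "arguments": {"increments": [[[0.11, -0.02, 0], [0, 0, 0]], [[0.11, -0.02, 0], [0, 0, 0]], [[0, 0, 0], [0, 0, 0]]]}}

```text
time_s: 19.2
tool_pos: [0.5816, -0.0149, 0.0759]
tool_rot: [-88.1, 57.6, 2.4]
force: [-2.1, 1.2, 2.9]
grip_width: 0.0008
```

Call:
{"name": "drive_tool", "arguments": {"increments": [[[0.117, -0.035, 0], [0, 0, -0.015]], [[0.117, -0.035, 0], [0, 0, -0.015]], [[0, 0, 0], [0, 0, 0]]]}}

```text
time_s: 19.5
tool_pos: [0.5879, -0.0147, 0.0687]
tool_rot: [-88.3, 54.1, 2.2]
force: [-3.0, 0.6, 0.4]
grip_width: 0.0005
```

Call:
{"name": "drive_tool", "arguments": {"increments": [[[0.11, -0.05, 0], [0, 0, -0.0125]], [[0.11, -0.05, 0], [0, 0, -0.0125]], [[0, 0, 0], [0, 0, 0]]]}}

```text
time_s: 19.8
tool_pos: [0.5961, -0.0146, 0.0638]
tool_rot: [-88.4, 51.1, 2.1]
force: [-2.1, -0.6, -0.1]
grip_width: 0.0003
```

Call:
{"name": "drive_tool", "arguments": {"increments": [[[0.112, -0.072, 0], [0, 0, -0.012]], [[0.112, -0.072, 0], [0, 0, -0.012]], [[0, 0, 0], [0, 0, 0]]]}}

```text
time_s: 20.1
tool_pos: [0.6038, -0.0173, 0.0741]
tool_rot: [-87.7, 50.0, 2.9]
force: [-5.7, -0.1, -1.5]
grip_width: 0.0007
```

```bash
python3 - <<'E'
from h import *
p,R,o=tool();print(p,R.round(3),o['qpos'],o['force'])
s=cam('scene'); crop(s,290,120,390,220,6,'pics/s10.png'); w=cam('wrist'); cv2.imwrite('pics/w10.png',w['frame'][:,:,::-1])
E
```

```text
[ 0.60375862 -0.01725433  0.07414442] [[ 0.642 -0.767 -0.02 ]
 [ 0.032  0.001  0.999]
 [-0.766 -0.642  0.026]] [  4.18746109   0.4181677   -3.78093817 134.22858838 -21.14800571
   5.79930753 111.30464459] [-5.68025059 -0.1420951  -1.54162091]
```

View pics/s10.png

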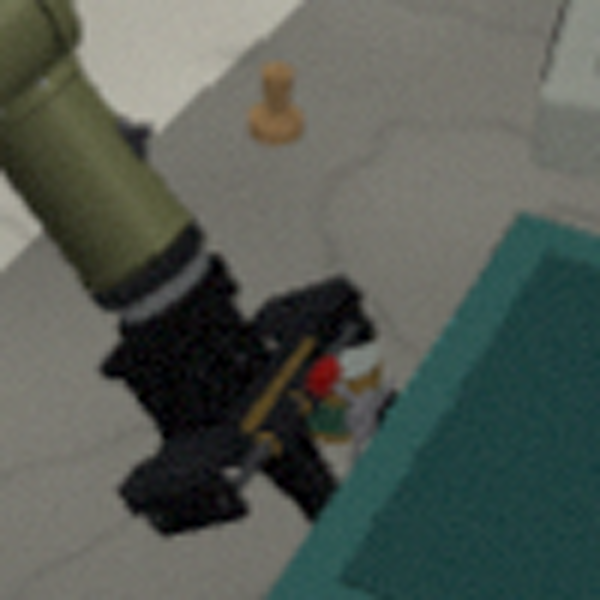

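View pics/w10.png

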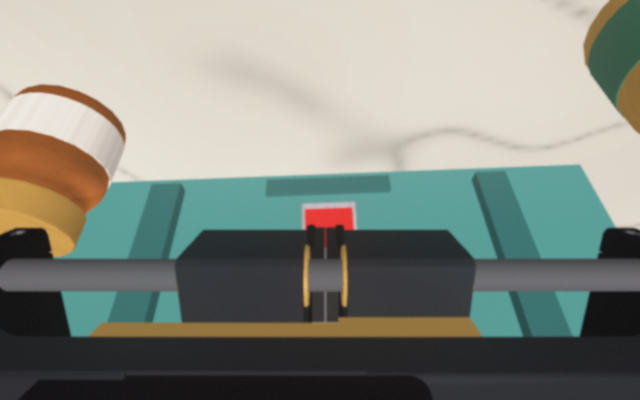

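Call:
{"name": "drive_tool", "arguments": {"increments": [[[0.095, -0.018, 0.035], [0, 0, 0.012]], [[0.095, -0.018, 0.035], [0, 0, 0.006]], [[0, 0, 0], [0, 0, 0]]]}}

```text
time_s: 20.5
tool_pos: [0.6128, -0.0149, 0.072]
tool_rot: [-87.8, 51.8, 2.8]
force: [-0.5, -0.7, -0.1]
grip_width: 0.0005
```

```bash
python3 - <<'E'
from h import *
p,R,o=tool();print(p,R.round(3),o['qpos'],o['force'])
E
```

```text
[ 0.61279318 -0.01493681  0.07203222] [[ 0.618 -0.786 -0.019]
 [ 0.03  -0.001  1.   ]
 [-0.786 -0.618  0.023]] [  3.20701664   1.92734747  -3.30283154 131.8843829  -11.25061667
   8.17867072 101.16597234] [-0.53316289 -0.74623711 -0.12953978]
```

Call:
{"name": "drive_tool", "arguments": {"increments": [[[0.1, 0.02, 0], [0, 0, 0]], [[0.1, 0.02, 0], [0, 0, 0]], [[0, 0, 0], [0, 0, 0]]]}}

```text
time_s: 20.8
tool_pos: [0.6159, -0.0142, 0.064]
tool_rot: [-87.8, 51.8, 2.8]
force: [-0.2, 1.4, 0.3]
grip_width: 0.0004
```

Call:
{"name": "drive_tool", "arguments": {"increments": [[[0.025, -0.03, 0], [0, 0, 0]], [[0, 0, 0], [0, 0, 0]], [[0, 0, 0], [0, 0, 0]]]}}

```text
time_s: 21.1
tool_pos: [0.6166, -0.0142, 0.0637]
tool_rot: [-87.8, 51.9, 2.9]
force: [-5.2, -1.0, 1.8]
grip_width: 0.0005
```

Call:
{"name": "drive_tool", "arguments": {"increments": [[[0.025, -0.03, 0], [0, 0, 0]], [[0, 0, 0], [0, 0, 0]], [[0, 0, 0], [0, 0, 0]]]}}

```text
time_s: 21.4
tool_pos: [0.617, -0.0142, 0.0628]
tool_rot: [-87.8, 52.0, 2.9]
force: [-9.6, -0.0, 4.5]
grip_width: 0.0002
```

Call:
{"name": "drive_tool", "arguments": {"increments": [[[0.012, -0.015, 0], [0, 0, 0]], [[0, 0, 0], [0, 0, 0]], [[0, 0, 0], [0, 0, 0]]]}}

```text
time_s: 21.7
tool_pos: [0.6172, -0.0142, 0.0624]
tool_rot: [-87.7, 52.1, 2.9]
force: [-13.9, 0.2, 5.4]
grip_width: 0.0011
```

Call:
{"name": "drive_tool", "arguments": {"increments": [[[-0.1, 0.12, 0], [0, 0, 0]], [[-0.5, 0.6, 0], [0, 0, 0]], [[-0.6, 0.7, 0], [0, 0, 0]], [[-0.6, 0.5, 0], [0, 0, 0]], [[-0.8, -0.3, 0], [0, 0, 0.06]], [[-0.8, -0.3, 0], [0, 0, 0.06]], [[-0.8, -0.3, 0], [0, 0, 0.06]], [[-0.8, -0.3, 0], [0, 0, 0.06]], [[0, 0, 0], [0, 0, 0.06]], [[0, 0, 0], [0, 0, 0]]]}}

```text
time_s: 22.7
tool_pos: [0.5293, -0.0196, 0.1982]
tool_rot: [-66.0, 84.3, 25.0]
force: [-0.3, -0.3, -0.0]
grip_width: 0.0006
```

```bash
python3 - <<'E'
from h import *
p,R,o=tool();print(p,R.round(3),o['qpos'],o['force'])
s=cam('scene'); crop(s,290,120,390,220,6,'pics/s11.png'); w=cam('wrist'); cv2.imwrite('pics/w11.png',w['frame'][:,:,::-1]);t=cam('top'); crop(t,215,80,365,230,4,'pics/t11.png')
E
```

```text
[ 0.52928804 -0.01956398  0.19823896] [[ 0.09  -0.996 -0.02 ]
 [ 0.042 -0.016  0.999]
 [-0.995 -0.091  0.041]] [ 25.6157004    1.7330761  -24.93155389 105.64354835  -1.89831968
  67.63841259  92.39224238] [-0.33508392 -0.29524086 -0.00352724]
```

View pics/s11.png

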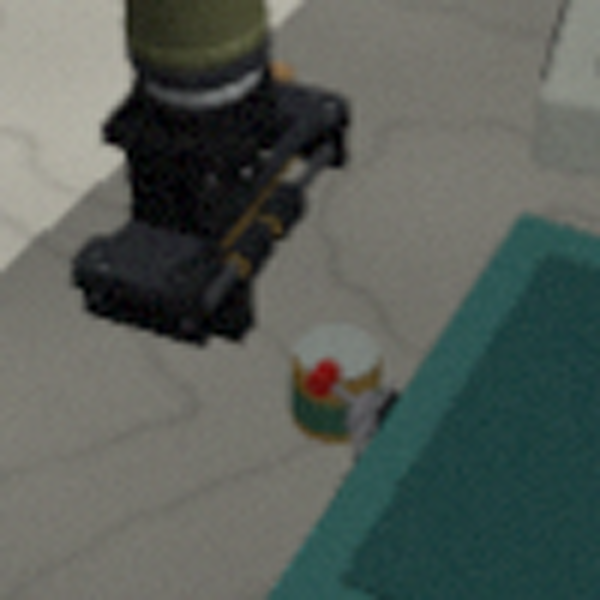

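View pics/w11.png

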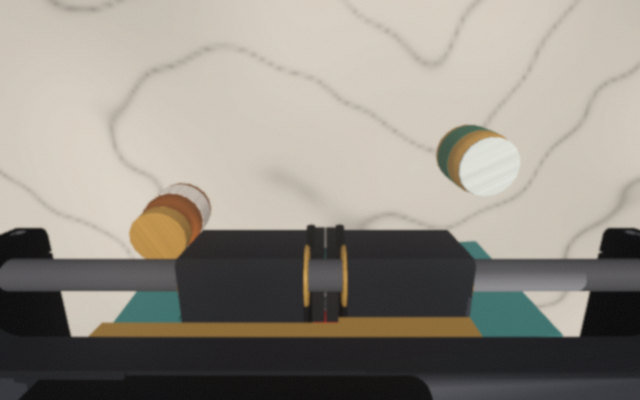

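Call:
{"name": "drive_tool", "arguments": {"increments": [[[-0.6, 0, 0], [0, 0, 0.04]], [[-0.6, 0, 0], [0, 0, 0]], [[-0.5, -0.45, 0.05], [0, 0, 0]], [[0, -0.7, 0.05], [0, 0, 0]], [[0, -0.7, 0], [0, 0, 0]], [[0, 0, 0], [0, 0, 0]], [[0, 0, 0], [0, 0, 0]]], "hand": 1}}

```text
time_s: 23.55
tool_pos: [0.5955, -0.0165, 0.2651]
tool_rot: [-7.6, 87.8, 83.6]
force: [-0.5, 0.3, -0.3]
grip_width: 0.0483
```

```bash
python3 - <<'E'
from h import *
p,R,o=tool();print(p,R.round(3),o['force'])
w=cam('wrist'); np.savez('w12.npz',frame=w['frame'],R=w['R'],t=w['t'],K=w['K'],D=w['D'],C=w['C'])
cv2.imwrite('pics/w12.png',cv2.resize(w['frame'][100:260,250:390,::-1],None,fx=4,fy=4,interpolation=cv2.INTER_CUBIC)[:600])
E
```

```text
[ 0.59551903 -0.01650099  0.26513322] [[ 0.004 -1.    -0.02 ]
 [ 0.039 -0.02   0.999]
 [-0.999 -0.005  0.038]] [-0.45822639  0.33763233 -0.29027487]
```

View pics/w12.png

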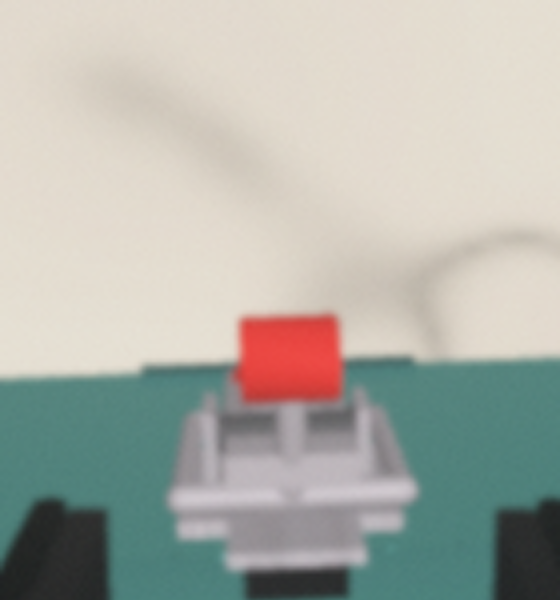

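```bash
python3 - <<'E'
from h import *
w=load('w12.npz'); g=lambda x,y:(250+(x+.5)/4-.5,100+(y+.5)/4-.5)
for z in(.187,.194): print('plate front/back',z,onz(w,g(295,550),z).round(4),onz(w,g(295,569),z).round(4))
a,b=g(168,494),g(418,492)
for z in(.168,.175): print('bar',z,((onz(w,a,z)+onz(w,b,z))/2).round(4))
print(env.get_obs()['time_s'],env.get_obs()['force'])
E
```

```text
plate front/back 0.187 [ 0.6239 -0.0125  0.187 ] [ 0.6277 -0.0125  0.187 ]
plate front/back 0.194 [ 0.6209 -0.0129  0.194 ] [ 0.6246 -0.0128  0.194 ]
bar 0.168 [ 0.6197 -0.0123  0.168 ]
bar 0.175 [ 0.6171 -0.0126  0.175 ]
23.6 [-0.16789489 -0.85801146  0.21542619]
```

```bash
python3 -c "
from cell import env
print(env.sign_off())"
```

```text
the job is handed in; nothing more can be done
None
```

The latch is closed and the job is handed in at about 23.6 s of the 72 s allowed. `sign_off` gives no verdict, so I have no confirmation of the result.

**Hooking the loop:** I took the roller by its flat ends and lifted the loop over the lip. I then felt the bar touch the keeper plate at about 3 N and lowered it until it bottomed on the ledge. The highest wrist force in this stage was about 15 N of pull while lifting the loop. A wrist picture after I let go showed the bar between plate and lip, at x ≈ 0.620, z ≈ 0.175.

**Pressing the lever:** I pressed it down with closed fingers, needing up to about 6 N on the way. It then met the hard stop, felt as a steep rise to about 15 N over fractions of a millimetre. I backed off and opened the gripper clear above the latch.

**Last checks:**
- The bar is still in the slot.
- The seam under the lid is gone, and the plate's position fits a lid about 7 mm lower (plate front at x 0.624, against 0.6235 to 0.624 before).
- The gripper is clear of everything, with no force above noise.
- The jar and tin were not touched and look unmoved in the pictures.

**What I could not confirm or did not go as planned:**
- The lever's final angle could not be measured to 0.02 rad from the pictures, since the roller hides it. That it is home rests on the feel of the stop.
- During pressing, the wrist joint came close to its limit and the tool rose about 10 mm. I corrected this before the final press.

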